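# Dummy load on, then hold the field radio's test dial at transmit

### The job

Take the finned black dummy load out of the wooden adapter block, push its plug fully home in the brass antenna socket on the field radio's face and let go of it; the transmitter must never be keyed without it. Then turn the red test dial clockwise past its first two clicks to the third, spring-return position at the red mark, and finish with the gripper still holding it there: do not let it spring back. Leave the whip antenna, orange handheld, ground stake and wing nut where they lie.

Things in the scene. Friction and masses are not known exactly. Their poses are not given: they have to be found in the camera images.
- radio: Olive-drab field radio, 200 x 330 x 130 mm (its x, y, z), lying on its back with the control face up, 130 mm above the cart top; fixed, it does not slide or tip. Origin: centre of its underside. Face furniture apart from the dial and socket stands at most 20 mm above the face; carrying handles stick out 23 mm from both ends (local y +-165 mm) below face height.
- socket_mouth (a point): Centre of the mouth of the round brass antenna socket, radio frame. The socket is a tube standing 22 mm above the face: outside diameter 30 mm, bore 19 mm, 22 mm deep, axis vertical. Centre at x 30, y 100 mm in the radio's frame, mouth 152 mm above the cart top. The plugged-in load's shoulder sits flat on this rim.
- test_dial (a joint): Angle of the test dial, rad: 0 at rest, growing clockwise seen from above. Clicks (notches where it rests) at 0.42 and 0.84; the third position, red mark on the face, runs from 1.15 to the end stop at 1.29 and springs back to the second click when let go. Torque over the clicks up to 0.06 N m, return torque in the third position 0.12 to 0.2 N m.
- dial: Red bar grip of the dial, 44 mm long (its x), 13 mm wide, 28 mm high, on a black skirt 54 mm across; turns with the dial about its own z. White pointer line at +x; at rest +x points 0.63 rad counterclockwise (from above) of the radio's x. Origin: centre of the bar's underside, 139 mm above the cart top, at x -25, y -85 mm in the radio's frame. Nothing else taller than 20 mm within 90 mm of it.
- dial_top (a point): Centre of the top of the red bar, on the dial's axis, 167 mm above the cart top.
- dummy_load: Dummy load, upright: finned black cylinder, 32 mm diameter from 8 to 59 mm above the origin, yellow dot on top, 110 to 225 g. Origin: on its axis in the underside of the 29 mm steel shoulder (seating face); below it a steel plug, 16 mm diameter, 18 mm long, nose tapered to 10 mm. z up. Round: any yaw will do. Starts loose in the adapter block's middle hole, origin 40 mm above the cart top.
- adapter_block: Dark wooden block 180 x 60 x 40 mm (its x, y, z), fixed, drilled 20 mm wide and 28 mm deep in the middle of the top for the load. Origin: centre of its underside. Two metal adapters 20 mm across stand 20 mm above its top at local x +-70 mm, so the load is best gripped across the block (fingers to either side in y).
- whip_antenna: Bystander: black collapsed whip antenna lying flat, 225 mm along its x, 16 mm high. Origin: near the middle, on the cart top.
- handheld: Bystander: orange handheld transceiver lying on its back, body 112 x 58 x 32 mm plus 120 mm stub antenna towards its +x. Origin: under the middle of the body.
- ground_stake: Bystander: galvanized angle-section ground stake lying flat, 300 mm along its x, 28 mm wide and high. Origin: under its middle.
- wing_nut: Bystander: brass wing nut, 39 mm across the wings (its y), 18 mm high, standing on its hub. Origin: centre of its underside.

How it is judged (in metres and radians):
On the way, in this order (a step that is already met when the one before it is completed fails the run):
1. the dummy load is fully home in the antenna socket, upright and let go (horizontal distance between dummy_load and socket_mouth below 0.004 m and z of dummy_load in the frame of socket_mouth below 0.002 m and angle between dummy_load's own z axis and vertical below 0.06 rad and contact force between the fingers and dummy_load below 0.1 N), for 0.2 s.
2. the gripper holds the test dial in its third position for a second (value of joint test_dial above 1.15 rad and contact force between the fingers and dial above 0.5 N), for 1 s.
At the end, for the whole second after the job is handed in: The dial stands in its third position (beyond 1.15 rad of 1.29) with the gripper's fingers pressing on its red bar with more than 0.5 N, through the last second; the dummy load is free of the robot, plugged in: on the socket's axis within 4 mm, shoulder within 2 mm of the rim, tilt below 0.06 rad (all of step 1 and all of step 2 and contact force between the arm and dummy_load below 0.1 N); the arm keeps its last pose, push and grip.
It fails at once if the dial is in the third (transmit) position while the dummy load is not home in the socket (value of joint test_dial above 1.1 rad and (horizontal distance between dummy_load and socket_mouth above 0.004 m or z of dummy_load in the frame of socket_mouth above 0.004 m)).
It fails at once if a bystander is moved by more than 25 mm (distance of any of whip_antenna, handheld, ground_stake, wing_nut from where it was at the start of the episode above 0.025 m).
It also fails if it takes over 54 s, if anything falls off the work surface, if the arm or the gripper's body presses on something with over 40 N, if the wrist force passes 120 N, or if a joint passes its speed limit or range.

### The arm

A 6-joint arm with a two-finger parallel gripper is mounted at the origin on the work surface. World frame = base frame: x ahead of the robot, y to its left, z up, the work surface at z = 0. Lengths are in mm, angles in rad, forces in N, time in s.
With the tool pointing down it reaches from about 400 to 925 mm from the base axis. Payload 12.5 kg.
Tool frame: the origin (TCP) lies on the centre line of the jaws, within the pads' length; the fingertips stand 14 mm ahead of it and the grasp point (between the pads) lies 5 mm behind it; z points along the fingers, x is the direction in which the jaws open and shut, and the axes are right-handed (so a half turn about z gives the same grasp; the last joint's range is limited). The gripper opens to 95 mm and grips with 3 to 60 N. Pads are 20 mm wide; open, the fingers measure 119 mm over their backs; the gripper's body (75 mm by 180 mm) begins 59 mm behind the grasp point.
Start: joints at [-1.21, 0.491, 1.559, -0, 1.092, -0.106], TCP at [281.293, -558.139, 228.661] pointing down, gripper open.
Joint ranges: [-3.1, 3.1], [-0.84, 2.19], [0.05, 2.79], [-1.13, 4.28], [0.06, 2.93], [-2.69, 2.69]. Speed limits (rad/s): [2.22, 2.22, 2.79, 3.14, 3.14, 3.14].

### API

Orientations are given as [roll, pitch, yaw] about the fixed x, y, z axes, in that order (R = Rz(yaw) Ry(pitch) Rx(roll)).
In Python, from cell import state, read_camera, job_done gives the robot as it stands.
- The arm moves only by the shell command python3 -m handwheel 'ROWS'. ROWS is JSON, a list of rows, each an object of numbers: "hand": the finger opening in m, from 0 to 0.0951; "x", "y", "z": the shift along the world's x, y, z in m; "spin": the turn about the world's z in units of 5 degrees (1.0 is 5 degrees). In form: [{"hand": .., "x": .., "y": .., "z": .., "spin": ..}, ...]. A call has 1 to 20 rows; each row is the pose to reach, as a shift and turn from the pose commanded when the call began; what a row does not reach only later rows make up. A row lasts 1/12 s, in which the tool goes at most 41.7 mm and 7.16 degrees, less where a joint would pass 70% of its speed; a pose out of reach is approached as far as the arm can. A call with a gripper value outside its range is refused whole. The fingers move at their own pace and stop on an object; the grip force is fixed at half the most. Time passes only in rows, so rows that repeat a pose let the fingers close. It gives the time, the measured TCP pose, the force and the opening at its end, in the units of the state.
- state(): the state, without advancing time (a new reading comes with each control period).
- read_camera(name): name is "side" or "top"; returns a dict with "img" (480x640x3 uint8, red, green, blue), "fx", "fy", "cx", "cy" (pixels), "T" (4x4, takes a point from camera to world coordinates). Camera axes: x right, y down, z forward; pixel columns grow to the right and rows downward; lengths in mm; the calibration is good to about 2 mm. A picture is of the moment at which its call begins. There is no depth.
- job_done(): hands the job in, once; it reports no verdict.
The state is a dict: "t": time; "joints": joint angles; "qvel": joint speeds; "tau": joint torques, N m; "eef_pos": TCP position; "tcp_rot": TCP orientation; "ft_force": force on the tool from outside, world axes, zero at the start; "moment": the same for the moment, N m; "opening": opening from 0.0 (shut) to 1.0 (fully open).
Only numpy, scipy, OpenCV 4.12 (cv2) and the standard library are available. Lean on these libraries where they do the work, as an engineer would, in place of code of your own. Each camera call takes 0.05 s, during which the arm holds its last target. There are 200 camera calls.

## Working session

There is one attempt and no reset: what is moved stays moved. The work goes in short steps, Python scripts to look and compute and a shell command to move; the robot and the scene stay as the last step left them, time stands still between calls to the robot, and variables do not carry over. Pictures are saved under pics/ and viewed, about 8 in all and at most 12, crops included, and the job is handed in when it is done.

```bash
mkdir -p pics
cat > h.py <<'E'
import numpy as np,cv2
from cell import state,read_camera,job_done
def ray(c,u,v,z):
    T=np.array(c["T"]);d=T[:3,:3]@np.array([(u-c["cx"])/c["fx"],(v-c["cy"])/c["fy"],1.]);o=T[:3,3]
    return o+d*(z-o[2])/d[2]
def proj(c,p):
    T=np.array(c["T"]);q=T[:3,:3].T@(np.array(p,float)-T[:3,3])
    return c["fx"]*q[0]/q[2]+c["cx"],c["fy"]*q[1]/q[2]+c["cy"]
def save(c,n): cv2.imwrite("pics/"+n,c["img"][:,:,::-1])
E
python3 - <<'E'
from h import *
for n in("top","side"):
    c=read_camera(n);save(c,n+"0.png");print(n,c["fx"],c["cx"],c["cy"],np.round(c["T"],3).tolist())
print(state())
E
```

```text
top 447.907264597296 318.61145692880467 238.13962910375452 [[0.001, -0.995, 0.098, 473.648], [-1.0, -0.001, -0.002, 21.249], [0.002, -0.098, -0.995, 1450.035], [0.0, 0.0, 0.0, 1.0]]
side 448.96635686721055 331.1280282296716 237.63552746565725 [[-0.687, -0.535, 0.493, 19.503], [-0.727, 0.489, -0.482, 569.936], [0.017, -0.689, -0.725, 994.339], [0.0, 0.0, 0.0, 1.0]]
{'t': 0.1, 'joints': array([-1.20958416e+00,  4.91470017e-01,  1.55940710e+00,  3.53095409e-06,
        1.09167104e+00, -1.05612811e-01]), 'qvel': array([ 2.09572608e-05, -2.19901614e-03, -1.79722787e-03, -4.74749164e-04,
       -1.00996599e-03, -2.81357276e-05]), 'tau': array([ 3.17583348e-03, -6.13622832e+01, -2.58604020e+01,  6.94439281e-02,
        4.70294617e-02, -5.79726679e-05]), 'eef_pos': array([ 281.22489715, -557.92781699,  228.13195071]), 'tcp_rot': array([-3.14148881e+00,  9.49844439e-04, -1.10397293e+00]), 'ft_force': array([-0.10189346,  0.3306973 , -0.27074354]), 'moment': array([-0.00380435,  0.02665273,  0.01881735]), 'opening': 1.0018236787858283}
```

View pics/top0.png

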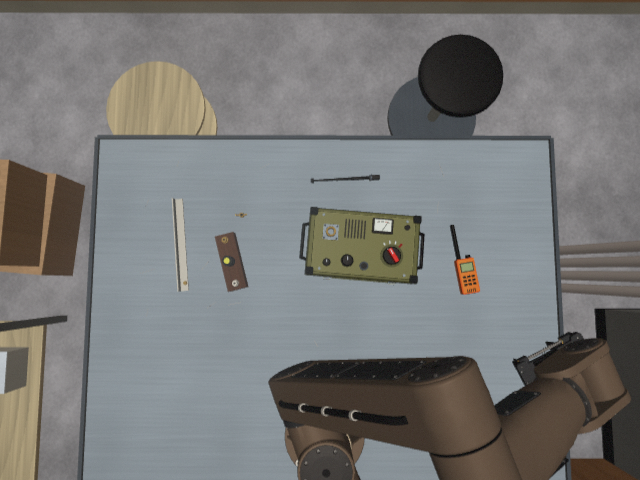

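View pics/side0.png

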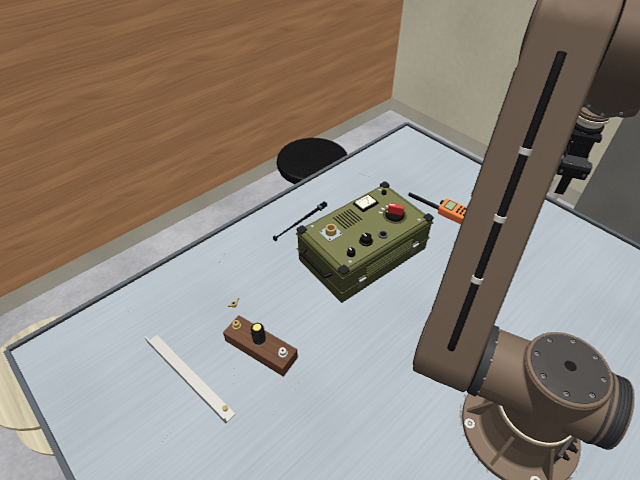

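The top view shows the load's yellow dot at about (227,261), the socket at (331,231) and the dial at (393,256). In the side view they are at (257,327), (332,230) and (396,211). Next I'll measure them properly.

```bash
cat > m.py <<'E'
from h import *
def cents(c,n):
    hsv=cv2.cvtColor(c["img"],cv2.COLOR_RGB2HSV);out={}
    win={"top":dict(yel=(215,250,240,275),red=(380,240,408,272),brass=(318,218,344,244)),"side":dict(yel=(245,315,270,345),red=(380,195,412,225),brass=(318,218,346,243))}[n]
    rng=dict(yel=((22,120,120),(36,255,255)),red=((172,130,90),(180,255,255)),brass=((8,70,90),(24,255,255)))
    for k,(u0,v0,u1,v1) in win.items():
        m=cv2.inRange(hsv[v0:v1,u0:u1],*rng[k])
        if k=="red": m|=cv2.inRange(hsv[v0:v1,u0:u1],(0,150,90),(6,255,255))
        nn,l,s,ce=cv2.connectedComponentsWithStats(m)
        if nn<2: continue
        i=1+s[1:,4].argmax();ys,xs=np.nonzero(l==i);out[k]=(ce[i]+[u0,v0],s[i].tolist(),np.c_[xs+u0,ys+v0])
    return out
if __name__=="__main__":
    Z=dict(yel=99,red=167,brass=152)
    for n in("top","side"):
        c=read_camera(n)
        for k,(p,s,_) in cents(c,n).items(): print(n,k,p.round(2),s,ray(c,*p,Z[k]).round(1))
        if n=="top":
            t=c["img"][200:300,200:430];cv2.imwrite("pics/z_top.png",cv2.resize(t,None,fx=3.4,fy=3.4,interpolation=cv2.INTER_CUBIC)[:,:,::-1])
            hsv=cv2.cvtColor(c["img"],cv2.COLOR_RGB2HSV)
            m=cv2.inRange(hsv,(22,90,40),(36,255,160));m[:,:290]=0;m[:,430:]=0;m[:190]=0;m[300:]=0
            m=cv2.morphologyEx(m,cv2.MORPH_OPEN,np.ones((5,5)))
            q=cv2.boxPoints(cv2.minAreaRect(np.argwhere(m)[:,::-1].astype(np.float32)));print("radio",[ray(c,*p,130)[:2].round(1).tolist() for p in q])
            b=cv2.inRange(hsv,(0,60,20),(15,255,130));b[:,:205]=0;b[:,260:]=0;b[:220]=0;b[300:]=0
            b=cv2.morphologyEx(b,cv2.MORPH_CLOSE,np.ones((5,5)))
            q=cv2.boxPoints(cv2.minAreaRect(np.argwhere(b)[:,::-1].astype(np.float32)));print("block",[ray(c,*p,40)[:2].round(1).tolist() for p in q])
        else:
            t=c["img"][170:310,280:450];cv2.imwrite("pics/z_side.png",cv2.resize(t,None,fx=4,fy=4,interpolation=cv2.INTER_CUBIC)[:,:,::-1])
E
python3 m.py
```

```text
top yel [226.22 260.3 ] [9, 8, 6, 6, 27] [539.  296.6  99. ]
top red [393.53 255.29] [8, 7, 11, 15, 58] [ 550.7 -196.7  167. ]
top brass [330.49 230.8 ] [8, 8, 10, 10, 45] [622.9 -16.3 152. ]
radio [[1348.5, 1012.8], [1348.5, 1012.8], [1348.5, 1012.8], [1348.5, 1012.8]]
block [[617.6, 345.8], [631.2, 289.5], [460.1, 245.6], [446.8, 301.3]]
side yel [256.23 327.  ] [8, 9, 8, 7, 22] [538.1 297.1  99. ]
side red [395.8  209.21] [8, 9, 16, 11, 130] [ 540.7 -183.3  167. ]
side brass [330.54 229.3 ] [7, 6, 12, 12, 113] [615.2 -10.2 152. ]
```

View pics/z_top.png

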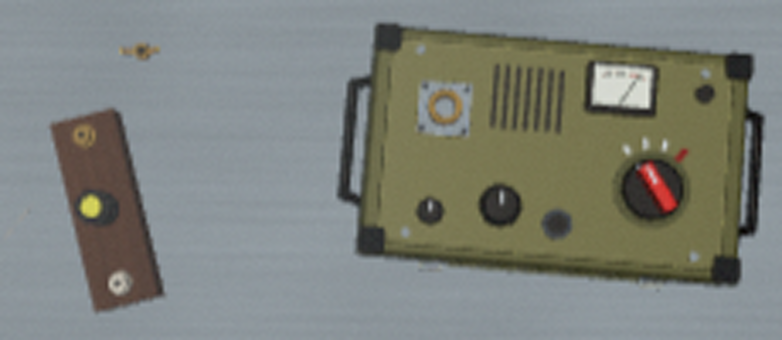

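View pics/z_side.png

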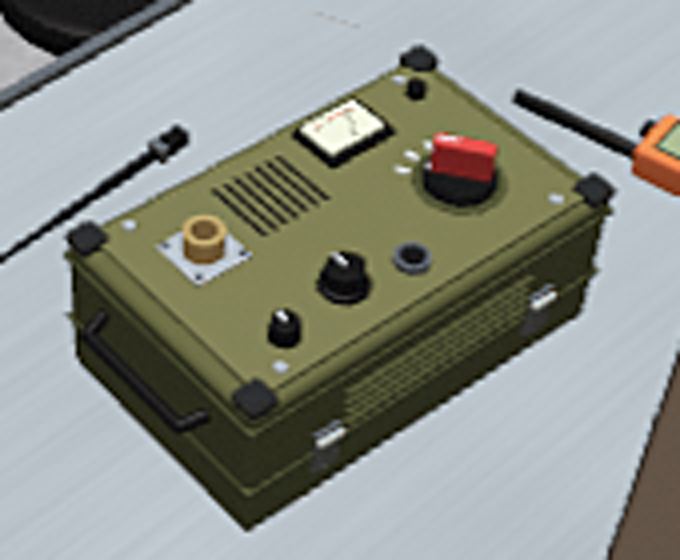

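Run:
```python
from h import *
c=read_camera("top")
z=lambda u,v:((u+.5)/3.4-.5+200,(v+.5)/3.4-.5+200)
print("sock",ray(c,*z(446,106),152).round(1))
q=np.array([ray(c,*z(*p),130)[:2] for p in((376,25),(753,56),(738,286),(357,253))]);print(q.round(1),q.mean(0))
d=cv2.fitLine
m=q.mean(0)
e=(q[0]-q[1]+q[3]-q[2]);yaw=-np.arctan2(e[0],e[1]);print(yaw)
for yy in(yaw,-.09):
    R=np.array([[np.cos(yy),-np.sin(yy)],[np.sin(yy),np.cos(yy)]])
    print("sock",m+R@[30,100],"dial",m+R@[-25,-85])
s=read_camera("side")
for p in((615,-10,152),(618,-12,152),(622,-15,152)):
    u,v=proj(s,p);print(p,(u-280+.5)*4,(v-170+.5)*4)
```

```text
sock [622.8 -17.3 152. ]
[[ 696.7   43.3]
 [ 669.8 -286.9]
 [ 469.4 -269.7]
 [ 497.4   59.2]] [ 583.29998628 -113.5199795 ]
-0.08324290771184288
sock [621.51078597 -16.36065268] dial [ 551.31907521 -196.14698069]
sock [622.16642319 -16.62106267] dial [ 550.76149128 -195.92899807]
(615, -10, 152) 204.16955685520225 239.4923393393816
(618, -12, 152) 203.25495298135183 235.64886908715857
(622, -15, 152) 202.40776029830204 230.30807270361186
```

In the side zoom the socket mouth is at about (205,230), which agrees with the top-view estimate of (622,-16.5). The dial is at (551,-196), the load at (538.5,297), radio yaw is about -0.085 and block yaw about 0.25. I'll move over the load now.

```bash
python3 -m handwheel '[{"hand":0.095,"x":0.20,"y":0.4,"z":0.01,"spin":-2.5},{"hand":0.095,"x":0.20,"y":0.4,"z":0.01,"spin":-2.5},{"hand":0.095,"x":0.20,"y":0.4,"z":0.01,"spin":-2.5},{"hand":0.095,"x":0.20,"y":0.4,"z":0.01,"spin":-2.5},{"hand":0.095,"x":0.20,"y":0.4,"z":0.01,"spin":-2.5},{"hand":0.095,"x":0.20,"y":0.4,"z":0.01,"spin":-2.5},{"hand":0.095,"x":0.20,"y":0.4,"z":0.01,"spin":-2.5},{"hand":0.095,"x":0.20,"y":0.4,"z":0.01,"spin":-2.5},{"hand":0.095,"x":0.20,"y":0.4,"z":0.01,"spin":-2.5},{"hand":0.095,"x":0.20,"y":0.4,"z":0.01,"spin":-2.5},{"hand":0.095,"x":0.257,"y":0.855,"z":0.01,"spin":-2.5},{"hand":0.095,"x":0.257,"y":0.855,"z":0.01,"spin":-2.5},{"hand":0.095,"x":0.257,"y":0.855,"z":0.01,"spin":-2.5},{"hand":0.095,"x":0.257,"y":0.855,"z":0.01,"spin":-2.5},{"hand":0.095,"x":0.257,"y":0.855,"z":0.01,"spin":-2.5},{"hand":0.095,"x":0.257,"y":0.855,"z":0.01,"spin":-2.5},{"hand":0.095,"x":0.257,"y":0.855,"z":0.01,"spin":-2.5},{"hand":0.095,"x":0.257,"y":0.855,"z":0.01,"spin":-2.5},{"hand":0.095,"x":0.257,"y":0.855,"z":0.01,"spin":-2.5},{"hand":0.095,"x":0.257,"y":0.855,"z":0.01,"spin":-2.5}]'
```

```text
t: 1.97
eef_pos: [527.8, 228.9, 238.7]
tcp_rot: [-3.141, -0.0, -1.322]
ft_force: [0.9, -0.8, 0.3]
opening: 1.0
```

```bash
python3 -m handwheel '[{"hand":0.095,"x":0.0105,"y":0.068,"z":-0.04,"spin":0},{"hand":0.095,"x":0.0105,"y":0.068,"z":-0.04,"spin":0},{"hand":0.095,"x":0.0105,"y":0.068,"z":-0.08,"spin":0},{"hand":0.095,"x":0.0105,"y":0.068,"z":-0.08,"spin":0},{"hand":0.095,"x":0.0105,"y":0.068,"z":-0.08,"spin":0},{"hand":0.095,"x":0.0105,"y":0.068,"z":-0.08,"spin":0}]'
python3 - <<'E'
from h import *
print(state()["eef_pos"])
c=read_camera("side");t=c["img"][230:400,180:350];cv2.imwrite("pics/g1.png",cv2.resize(t,None,fx=3,fy=3)[:,:,::-1])
E
```

```text
t: 2.47
eef_pos: [539.0, 294.2, 160.1]
tcp_rot: [-3.141, -0.0, -1.323]
ft_force: [1.2, -0.6, 1.2]
opening: 0.995
[539.04544514 294.18919029 160.09217361]
```

View pics/g1.png

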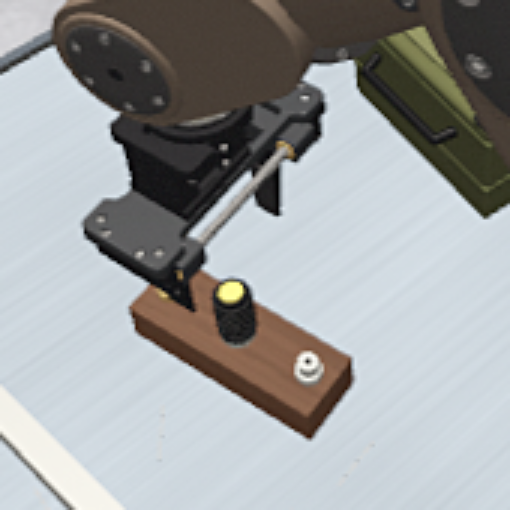

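The fingers straddle the load across the block, as planned (dot at crop pixel (231,292)). I'll descend and close.

```bash
python3 -m handwheel '[{"hand":0.095,"x":0,"y":0.002,"z":-0.03,"spin":0},{"hand":0.095,"x":0,"y":0.002,"z":-0.06,"spin":0},{"hand":0.095,"x":0,"y":0.002,"z":-0.082,"spin":0},{"hand":0.095,"x":0,"y":0.002,"z":-0.082,"spin":0},{"hand":0.095,"x":0,"y":0.002,"z":-0.082,"spin":0}]'; python3 -m handwheel '[{"hand":0.02,"z":0},{"hand":0.02,"z":0},{"hand":0.02,"z":0},{"hand":0.02,"z":0},{"hand":0.02,"z":0},{"hand":0.02,"z":0},{"hand":0.02,"z":0},{"hand":0.02,"z":0},{"hand":0.02,"z":0},{"hand":0.02,"z":0}]'
```

```text
t: 2.93
eef_pos: [539.2, 296.2, 77.9]
tcp_rot: [-3.141, -0.0, -1.323]
ft_force: [0.8, 1.0, 0.3]
opening: 0.999invalid input
```

```bash
python3 -m handwheel '[{"hand":0.02,"x":0,"y":0,"z":0,"spin":0},{"hand":0.02,"x":0,"y":0,"z":0,"spin":0},{"hand":0.02,"x":0,"y":0,"z":0,"spin":0},{"hand":0.02,"x":0,"y":0,"z":0,"spin":0},{"hand":0.02,"x":0,"y":0,"z":0,"spin":0},{"hand":0.02,"x":0,"y":0,"z":0,"spin":0},{"hand":0.02,"x":0,"y":0,"z":0,"spin":0},{"hand":0.02,"x":0,"y":0,"z":0,"spin":0},{"hand":0.02,"x":0,"y":0,"z":0,"spin":0},{"hand":0.02,"x":0,"y":0,"z":0,"spin":0}]'
```

```text
t: 3.77
eef_pos: [538.5, 296.7, 76.5]
tcp_rot: [3.142, -0.0, -1.322]
ft_force: [0.3, -0.4, -0.1]
opening: 0.355
```

```bash
python3 -m handwheel '[{"hand":0.02,"x":0,"y":0,"z":0.02,"spin":0},{"hand":0.02,"x":0,"y":0,"z":0.04,"spin":0},{"hand":0.02,"x":0,"y":0,"z":0.07,"spin":0},{"hand":0.02,"x":0,"y":0,"z":0.10,"spin":0},{"hand":0.02,"x":0,"y":0,"z":0.13,"spin":0},{"hand":0.02,"x":0,"y":0,"z":0.16,"spin":0},{"hand":0.02,"x":0.02,"y":-0.04,"z":0.16,"spin":0},{"hand":0.02,"x":0.04,"y":-0.08,"z":0.16,"spin":0},{"hand":0.02,"x":0.05,"y":-0.12,"z":0.16,"spin":0},{"hand":0.02,"x":0.06,"y":-0.16,"z":0.16,"spin":0},{"hand":0.02,"x":0.07,"y":-0.2,"z":0.16,"spin":0},{"hand":0.02,"x":0.075,"y":-0.235,"z":0.16,"spin":0},{"hand":0.02,"x":0.08,"y":-0.27,"z":0.16,"spin":0},{"hand":0.02,"x":0.0835,"y":-0.3,"z":0.16,"spin":0},{"hand":0.02,"x":0.0835,"y":-0.3135,"z":0.16,"spin":0},{"hand":0.02,"x":0.0835,"y":-0.3135,"z":0.16,"spin":0},{"hand":0.02,"x":0.0835,"y":-0.3135,"z":0.16,"spin":0},{"hand":0.02,"x":0.0835,"y":-0.3135,"z":0.16,"spin":0}]'
python3 - <<'E'
from h import *
print(state()["eef_pos"],state()["ft_force"])
a=[]
for n,(x,y) in (("side",(260,120)),("top",(260,160))):
    c=read_camera(n);t=c["img"][y:y+150,x:x+140];a.append(cv2.resize(t,None,fx=2.8,fy=2.8,interpolation=cv2.INTER_CUBIC))
cv2.imwrite("pics/g2.png",np.hstack(a)[:,:,::-1])
E
```

```text
t: 5.27
eef_pos: [621.8, -15.6, 236.5]
tcp_rot: [3.141, 0.0, -1.321]
ft_force: [-0.2, 0.4, -1.3]
opening: 0.327
[621.79613218 -15.5972989  236.45928397] [-0.20049548  0.40666776 -1.29625962]
```

View pics/g2.png

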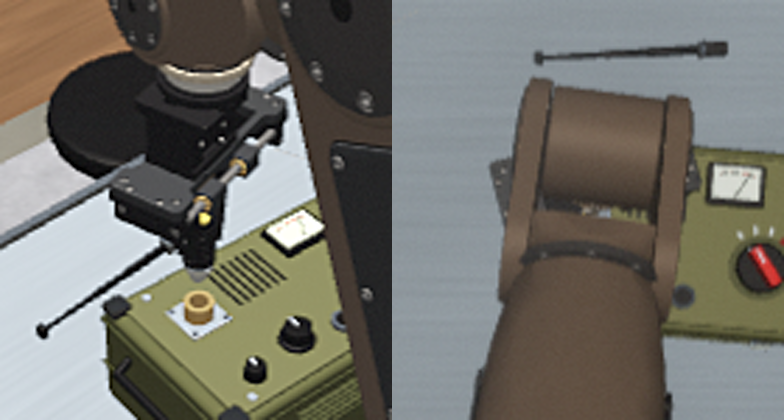

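The load is in the grip and hanging straight, with its nose at crop pixel (200,277) just above the socket at (198,302). I'll lower it and watch the force.

```bash
python3 -m handwheel '[{"hand":0.02,"x":0.0003,"y":-0.0008,"z":-0.015,"spin":0},{"hand":0.02,"x":0.0003,"y":-0.0008,"z":-0.025,"spin":0},{"hand":0.02,"x":0.0003,"y":-0.0008,"z":-0.03,"spin":0},{"hand":0.02,"x":0.0003,"y":-0.0008,"z":-0.033,"spin":0},{"hand":0.02,"x":0.0003,"y":-0.0008,"z":-0.036,"spin":0},{"hand":0.02,"x":0.0003,"y":-0.0008,"z":-0.038,"spin":0},{"hand":0.02,"x":0.0003,"y":-0.0008,"z":-0.038,"spin":0}]'
python3 -m handwheel '[{"hand":0.02,"x":0,"y":0,"z":-0.002,"spin":0},{"hand":0.02,"x":0,"y":0,"z":-0.004,"spin":0},{"hand":0.02,"x":0,"y":0,"z":-0.004,"spin":0}]'
```

```text
t: 5.95
eef_pos: [622.3, -17.5, 198.4]
tcp_rot: [3.141, -0.0, -1.322]
ft_force: [-0.7, -0.9, -0.9]
opening: 0.327
t: 6.2
eef_pos: [622.2, -17.6, 194.3]
tcp_rot: [3.141, -0.0, -1.322]
ft_force: [0.3, 0.5, -1.0]
opening: 0.331
```

```bash
python3 -m handwheel '[{"hand":0.02,"x":0,"y":0,"z":-0.002,"spin":0},{"hand":0.02,"x":0,"y":0,"z":-0.004,"spin":0},{"hand":0.02,"x":0,"y":0,"z":-0.0055,"spin":0},{"hand":0.02,"x":0,"y":0,"z":-0.0055,"spin":0}]'
python3 -m handwheel '[{"hand":0.02,"x":0,"y":0,"z":-0.0005,"spin":0},{"hand":0.02,"x":0,"y":0,"z":-0.001,"spin":0},{"hand":0.02,"x":0,"y":0,"z":-0.001,"spin":0}]'
```

```text
t: 6.53
eef_pos: [622.6, -17.6, 190.6]
tcp_rot: [-3.14, -0.001, -1.322]
ft_force: [-4.1, 0.1, 11.9]
opening: 0.334
t: 6.78
eef_pos: [622.6, -17.6, 190.6]
tcp_rot: [-3.139, -0.001, -1.322]
ft_force: [-6.8, 0.6, 19.4]
opening: 0.331
```

```bash
python3 -m handwheel '[{"hand":0.02,"x":-0.0005,"y":0,"z":0,"spin":0},{"hand":0.02,"x":-0.001,"y":0,"z":0,"spin":0},{"hand":0.02,"x":-0.001,"y":0,"z":0,"spin":0}]'
python3 -m handwheel '[{"hand":0.03,"x":0,"y":0,"z":0,"spin":0},{"hand":0.04,"x":0,"y":0,"z":0,"spin":0},{"hand":0.05,"x":0,"y":0,"z":0,"spin":0},{"hand":0.06,"x":0,"y":0,"z":0,"spin":0},{"hand":0.07,"x":0,"y":0,"z":0,"spin":0},{"hand":0.07,"x":0,"y":0,"z":0,"spin":0},{"hand":0.07,"x":0,"y":0,"z":0,"spin":0}]'
python3 - <<'E'
from h import *
c=read_camera("side");t=c["img"][150:270,270:410];cv2.imwrite("pics/g3.png",cv2.resize(t,None,fx=5,fy=5,interpolation=cv2.INTER_CUBIC)[:,:,::-1])
E
```

```text
t: 7.03
eef_pos: [622.4, -17.6, 190.6]
tcp_rot: [-3.137, -0.002, -1.322]
ft_force: [-1.7, 0.6, 15.6]
opening: 0.33
t: 7.62
eef_pos: [621.3, -17.6, 187.8]
tcp_rot: [3.141, 0.0, -1.322]
ft_force: [1.2, 0.9, -0.4]
opening: 0.693
```

View pics/g3.png

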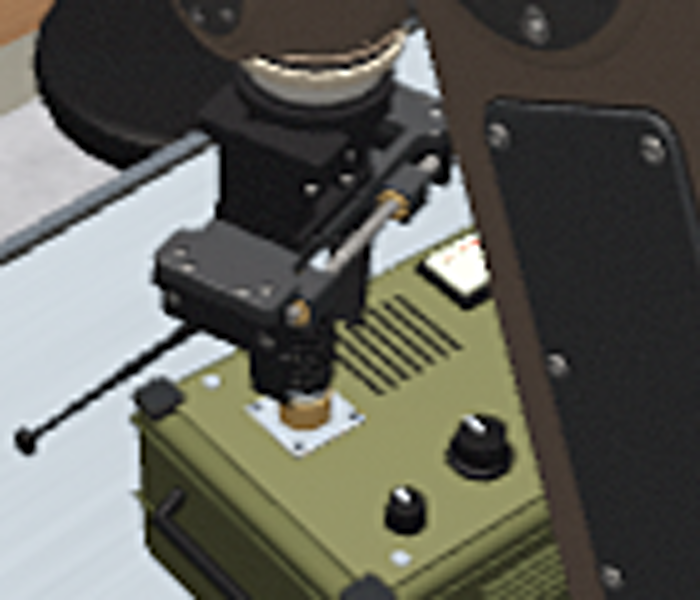

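The load looks seated in the socket. I'll back off upward, head for the dial, and check with the dot.

```bash
python3 -m handwheel '[{"hand":0.08,"x":0,"y":0,"z":0.0,"spin":0},{"hand":0.095,"x":0,"y":0,"z":0.01,"spin":0},{"hand":0.095,"x":0,"y":0,"z":0.04,"spin":0},{"hand":0.095,"x":0,"y":0,"z":0.07,"spin":0},{"hand":0.095,"x":0,"y":0,"z":0.09,"spin":0},{"hand":0.095,"x":-0.016,"y":-0.04,"z":0.09,"spin":1},{"hand":0.095,"x":-0.032,"y":-0.08,"z":0.09,"spin":2},{"hand":0.095,"x":-0.048,"y":-0.12,"z":0.09,"spin":3},{"hand":0.095,"x":-0.064,"y":-0.155,"z":0.09,"spin":3.4},{"hand":0.095,"x":-0.0703,"y":-0.1787,"z":0.09,"spin":3.4},{"hand":0.095,"x":-0.0703,"y":-0.1787,"z":0.09,"spin":3.4},{"hand":0.095,"x":-0.0703,"y":-0.1787,"z":0.09,"spin":3.4},{"hand":0.095,"x":-0.0703,"y":-0.1787,"z":0.09,"spin":3.4}]'
python3 - <<'E'
from h import *
a=[]
for n,(x,y) in (("side",(290,160)),("top",(300,190))):
    c=read_camera(n);t=c["img"][y:y+110,x:x+130];a.append(cv2.resize(t,None,fx=3,fy=3,interpolation=cv2.INTER_CUBIC))
    print(n,"dot expected crop px",[(np.array(proj(c,(622.2,-17,z)))-[x,y]+.5)*3 for z in(211,213)])
    m=cv2.inRange(cv2.cvtColor(c["img"],cv2.COLOR_RGB2HSV),(22,140,120),(36,255,255));w=np.zeros_like(m);w[190:250,300:360]=255
    q=np.argwhere(m&w)
    if len(q): p=q.mean(0)[::-1];print(len(q),p,ray(c,*p,211))
cv2.imwrite("pics/g4.png",np.hstack(a)[:,:,::-1])
E
```

```text
t: 8.75
eef_pos: [551.1, -195.9, 278.6]
tcp_rot: [-3.141, -0.0, -1.026]
ft_force: [-0.2, -0.1, 0.7]
opening: 1.001
side dot expected crop px [array([124.38873341, 152.58562997]), array([124.42713742, 150.86248808])]
6 [328.5        211.33333333] [623.79555498  -9.86754901 211.        ]
top dot expected crop px [array([ 95.51793039, 117.3490193 ]), array([ 95.58408516, 117.09223848])]
26 [331.5 228. ] [623.92965466 -17.45064216 211.        ]
```

View pics/g4.png

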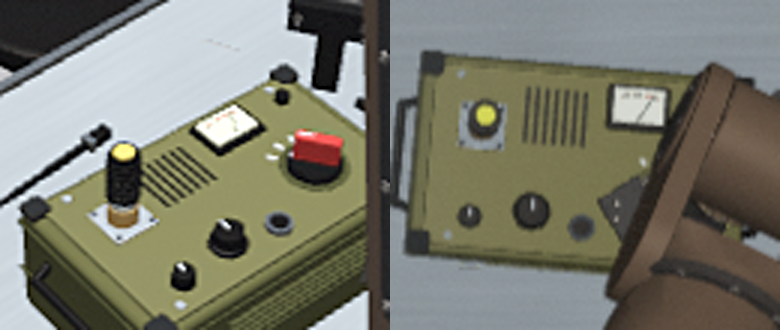

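The dot sits at side-crop (124,152), exactly where a seated load would put it, and the load is upright. Next the dial: narrow the fingers and descend.

```bash
python3 -m handwheel '[{"hand":0.04,"x":0,"y":-0.0003,"z":-0.03,"spin":0},{"hand":0.04,"x":0,"y":-0.0003,"z":-0.06,"spin":0},{"hand":0.04,"x":0,"y":-0.0003,"z":-0.085,"spin":0},{"hand":0.04,"x":0,"y":-0.0003,"z":-0.085,"spin":0},{"hand":0.04,"x":0,"y":-0.0003,"z":-0.085,"spin":0},{"hand":0.04,"x":0,"y":-0.0003,"z":-0.085,"spin":0},{"hand":0.04,"x":0,"y":-0.0003,"z":-0.085,"spin":0},{"hand":0.04,"x":0,"y":-0.0003,"z":-0.085,"spin":0}]'
python3 -m handwheel '[{"hand":0.04,"x":0,"y":0,"z":-0.015,"spin":0},{"hand":0.04,"x":0,"y":0,"z":-0.03,"spin":0},{"hand":0.04,"x":0,"y":0,"z":-0.034,"spin":0},{"hand":0.04,"x":0,"y":0,"z":-0.034,"spin":0}]'
python3 - <<'E'
from h import *
c=read_camera("side");t=c["img"][130:250,340:460];cv2.imwrite("pics/d1.png",cv2.resize(t,None,fx=5,fy=5,interpolation=cv2.INTER_CUBIC)[:,:,::-1])
E
```

```text
t: 9.52
eef_pos: [551.6, -196.6, 194.6]
tcp_rot: [-3.14, -0.002, -1.025]
ft_force: [0.7, 0.5, -0.6]
opening: 0.497
t: 9.85
eef_pos: [550.8, -196.5, 158.9]
tcp_rot: [3.141, 0.001, -1.025]
ft_force: [-0.5, -1.3, 0.4]
opening: 0.422
```

View pics/d1.png

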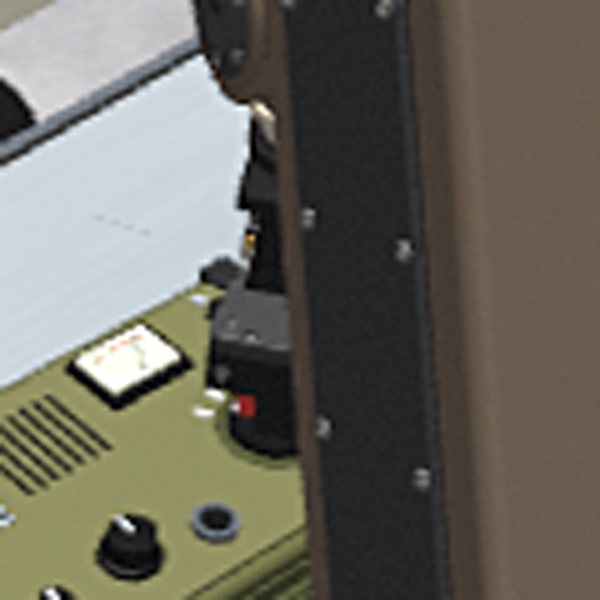

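The bar lies between the fingers: its end shows at (243,406) beyond the near finger, and the arm hides the rest. I'll close on it.

```bash
python3 -m handwheel '[{"hand":0.02,"x":0,"y":0,"z":0,"spin":0},{"hand":0.004,"x":0,"y":0,"z":0,"spin":0},{"hand":0.004,"x":0,"y":0,"z":0,"spin":0},{"hand":0.004,"x":0,"y":0,"z":0,"spin":0},{"hand":0.004,"x":0,"y":0,"z":0,"spin":0},{"hand":0.004,"x":0,"y":0,"z":0,"spin":0},{"hand":0.004,"x":0,"y":0,"z":0,"spin":0}]'; python3 -c "
from h import *
s=state();print(s['moment'],s['tcp_rot'])"
```

```text
t: 10.48
eef_pos: [551.2, -196.8, 159.4]
tcp_rot: [-3.141, -0.001, -1.025]
ft_force: [0.7, -1.3, 2.7]
opening: 0.134
[-0.18503846  0.03562891  0.00825354] [-3.14132490e+00 -7.92693738e-04 -1.02542499e+00]
```

```bash
python3 -m handwheel '[{"hand":0.004,"x":0,"y":0,"z":0,"spin":-0.8},{"hand":0.004,"x":0,"y":0,"z":0,"spin":-1.6},{"hand":0.004,"x":0,"y":0,"z":0,"spin":-2.4},{"hand":0.004,"x":0,"y":0,"z":0,"spin":-3.2},{"hand":0.004,"x":0,"y":0,"z":0,"spin":-4},{"hand":0.004,"x":0,"y":0,"z":0,"spin":-4.8},{"hand":0.004,"x":0,"y":0,"z":0,"spin":-5.6},{"hand":0.004,"x":0,"y":0,"z":0,"spin":-6.4},{"hand":0.004,"x":0,"y":0,"z":0,"spin":-7.2},{"hand":0.004,"x":0,"y":0,"z":0,"spin":-8},{"hand":0.004,"x":0,"y":0,"z":0,"spin":-8.8},{"hand":0.004,"x":0,"y":0,"z":0,"spin":-9.6},{"hand":0.004,"x":0,"y":0,"z":0,"spin":-9.6}]'; python3 -c "
from h import *
s=state();print(s['moment'],s['tcp_rot'])"
```

```text
t: 11.57
eef_pos: [551.1, -196.1, 159.4]
tcp_rot: [-3.142, 0.001, -1.866]
ft_force: [-0.3, 4.4, 5.3]
opening: 0.136
[0.85222014 0.02793939 0.00129901] [-3.14151629e+00  6.54944901e-04 -1.86641413e+00]
```

```bash
python3 -m handwheel '[{"hand":0.004,"x":0,"y":0,"z":0,"spin":-0.8},{"hand":0.004,"x":0,"y":0,"z":0,"spin":-1.6},{"hand":0.004,"x":0,"y":0,"z":0,"spin":-2.4},{"hand":0.004,"x":0,"y":0,"z":0,"spin":-3.2},{"hand":0.004,"x":0,"y":0,"z":0,"spin":-4},{"hand":0.004,"x":0,"y":0,"z":0,"spin":-4.4},{"hand":0.004,"x":0,"y":0,"z":0,"spin":-4.8},{"hand":0.004,"x":0,"y":0,"z":0,"spin":-4.8},{"hand":0.004,"x":0,"y":0,"z":0,"spin":-4.8}]'
python3 - <<'E'
from h import *
s=state();print(s['moment'],s['tcp_rot'])
a=[]
for n,(x,y) in (("side",(290,160)),("top",(300,190))):
    c=read_camera(n);t=c["img"][y:y+110,x:x+130];a.append(cv2.resize(t,None,fx=3,fy=3,interpolation=cv2.INTER_CUBIC))
cv2.imwrite("pics/d2.png",np.hstack(a)[:,:,::-1])
E
```

```text
t: 12.32
eef_pos: [551.3, -195.8, 159.4]
tcp_rot: [3.141, 0.001, -2.279]
ft_force: [0.8, 7.0, 5.0]
opening: 0.134
[ 1.32825792 -0.20357431  0.13666557] [ 3.14129468e+00  1.00202012e-03 -2.27948721e+00]
```

View pics/d2.png

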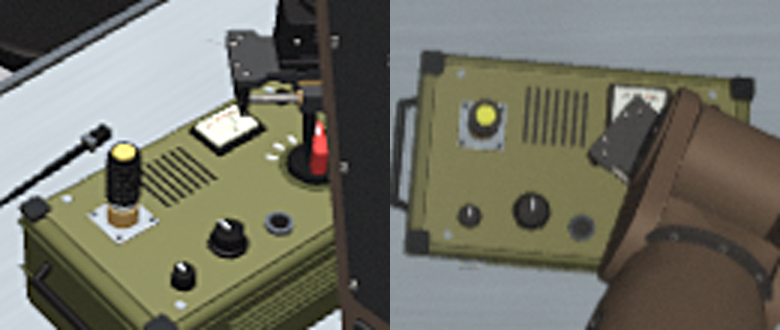

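The load is still seated with its dot at (124,152), and the bar has turned with the fingers. The tool has turned 1.254 rad and feels 0.137 N·m, which is in the return-torque band and not yet at the end stop. I'll hold for over a second, then hand in.

```bash
python3 -m handwheel '[{"hand":0.004,"x":0,"y":0,"z":0,"spin":0},{"hand":0.004,"x":0,"y":0,"z":0,"spin":0},{"hand":0.004,"x":0,"y":0,"z":0,"spin":0},{"hand":0.004,"x":0,"y":0,"z":0,"spin":0},{"hand":0.004,"x":0,"y":0,"z":0,"spin":0},{"hand":0.004,"x":0,"y":0,"z":0,"spin":0},{"hand":0.004,"x":0,"y":0,"z":0,"spin":0},{"hand":0.004,"x":0,"y":0,"z":0,"spin":0},{"hand":0.004,"x":0,"y":0,"z":0,"spin":0},{"hand":0.004,"x":0,"y":0,"z":0,"spin":0},{"hand":0.004,"x":0,"y":0,"z":0,"spin":0},{"hand":0.004,"x":0,"y":0,"z":0,"spin":0},{"hand":0.004,"x":0,"y":0,"z":0,"spin":0},{"hand":0.004,"x":0,"y":0,"z":0,"spin":0},{"hand":0.004,"x":0,"y":0,"z":0,"spin":0},{"hand":0.004,"x":0,"y":0,"z":0,"spin":0}]'
python3 - <<'E'
from h import *
s=state();print(s['moment'],s['tcp_rot'],s['opening'])
if s['moment'][2]>0.08 and .1<s['opening']<.16: print(job_done())
E
```

```text
t: 13.75
eef_pos: [551.2, -195.8, 159.4]
tcp_rot: [3.141, 0.001, -2.279]
ft_force: [0.7, 6.3, 4.7]
opening: 0.136
[ 1.30438924 -0.26123939  0.16089797] [ 3.14133871e+00  9.78569409e-04 -2.27923863e+00] 0.13587195401113794
the job is handed in; nothing more can be done
None
```

The dummy load is plugged into the antenna socket and let go. The test dial is held in its third position by the gripper, and the job is handed in at about 13.8 s. The hand-in gave no verdict.

- **Load:** it met 12–19 N about 2 mm above the expected depth, with a sideways push. I shifted 1 mm and opened the fingers. In both cameras afterwards it stood upright on the socket axis. In the side view its yellow dot was where a fully seated load would put it, to about 1–2 mm. One automatic dot reading from the side view disagreed (y about 7 mm off), but it rested on only 6 pixels. The top view gave about 2 mm and the picture itself matched, so I set it aside.
- **Dial:** the tool turned 1.254 rad clockwise with the bar gripped (opening about 13 mm). After more than a second of holding, the twisting moment was 0.16 N·m, which fits the spring-return range. I judged the dial angle from the tool's turn, because the arm hid the pointer and the red mark. The gripper also felt a steady side force of about 6 N.
- **Bystanders:** I steered clear of all four and did not touch them. I made no final measurement of where they lie.

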